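Unlatch the bottle pen

TASK

Two small bottle pens with blue barred gates stand on the worktop. On the pen that holds the white bottle with the green cap, push the gate's red ball-ended thumb lever down so that the gravity latch bar rises out of its catch, swing the gate wide open towards you, and let go. Leave the other pen, with the black-capped bottle, shut, and do not knock the bottles over.

Things in the scene. Friction and masses are not known exactly. Their poses are not given: they have to be found in the camera images.
- green_knob (a point): Centre of the red ball (22 mm across) ending the thumb lever on the gate of the pen to open, 145 mm above the worktop at rest. The gate's top rail is at 95 mm: free air round and under the ball save for the thin lever to the pivot. Pinch it from above across the gate (a finger in front, one behind), keep it pushed down and swing the gate with it, turning the wrist with the gate.
- green_hinge (a point): Point on the vertical hinge axis of that gate at the ball's rest height, 75 mm from the ball. Seen from the robot the hinge is at the left end of the gate, the catch post at the right, 183 mm from it. The point's axes turn with the gate: -y runs along the gate from hinge to catch, -x points out of the pen, the way it opens.
- green_gate (a joint): Swing of that gate, rad: 0 shut, grows as it opens outwards, towards the robot (clockwise seen from above), stop at 1.75. Gate 160 mm long, 95 mm tall; light friction, it stays where it is left.
- green_latch (a joint): Tilt of lever and latch bar, one see-saw along the gate, rad: 0 bar down in the catch, free above 0.2, stop 0.42. Pivot on the gate 125 mm from the hinge axis: past the ball by 50 mm, 15 mm lower. Pushing the ball down (about 1 N) lifts the bar: 10 mm frees it, 16 mm is safe, 21 mm is the stop (the ball also shifts 2 mm towards the hinge). Let go, the bar drops by its weight.
- black_gate (a joint): Swing of the gate of the other, alike pen (black-capped bottle inside): 0 shut; to stay shut.
- green_bottle: White reagent bottle with green screw cap, 52 mm across, 104 mm tall, standing loose in the pen to open, its side at least 50 mm behind the gate. Origin: centre of its underside, z up. The pen is open at the top, 150 x 216 mm, walls 102 mm tall.
- black_bottle: Brownish reagent bottle with black screw cap, 62 mm across, 128 mm tall, standing loose in the other pen. Origin: centre of its underside, z up.
There are look-alikes about, which are no part of the job. What is shaped like the black_bottle but turquoise is not meant. Leave any pink look-alike of the green_bottle alone.

How it is judged:
On the way:
1. the latch bar of the pen with the green-capped bottle is lifted while its gate is still shut (value of joint green_latch above 0.15 rad and value of joint green_gate below 0.15 rad), for 0.1 s.
At the end, for the whole second after the job is handed in: The gate of the pen with the green-capped bottle stands open by at least 60 degrees (1.05 rad) and at rest, its latch lever let go so that the bar has dropped back (under 0.06 rad), the other gate is shut (under 0.05 rad), and both bottles stand upright (within 10 degrees) (value of joint green_gate above 1.05 rad and velocity of joint green_gate between -0.1 and 0.1 rad/s and value of joint green_latch below 0.06 rad and value of joint black_gate below 0.05 rad and angle between each of green_bottle, black_bottle's own z axis and vertical below 0.17 rad); the robot touches nothing.
It fails at once if the gate of the pen with the black-capped bottle is opened (value of joint black_gate above 0.1 rad).
It fails at once if a bottle is knocked over (angle between any of green_bottle, black_bottle's own z axis and vertical above 0.5 rad).
It also fails if it takes over 35 s, if anything falls off the work surface, if the arm or the gripper's body presses on something with over 40 N, if the wrist force passes 120 N, or if a joint passes its speed limit or range.

ROBOT

A 6-joint arm with a two-finger parallel gripper is mounted at the origin on a cart in front of the work surface, level with it; the furniture and walls round the work are solid. World frame = base frame: x ahead of the robot, y to its left, z up, the work surface at z = 0. Lengths are in m, angles in rad, forces in N, time in s.
With the tool pointing down it reaches from about 0.35 to 0.725 m from the base axis. Payload 4.3 kg.
Tool frame: the origin (TCP) lies between the finger pads; the fingertips stand 14 mm ahead of it and the grasp point (between the pads) lies 5 mm behind it (bot.tips_ahead is the z of the fingertips in the tool frame, in m); z points along the fingers, y is the line along which they close (so a half turn about z gives the same grasp; the last joint's range is limited). The gripper opens to 85 mm and grips with 20 to 120 N. Pads are 22 mm wide; open, the fingers measure 114 mm over their backs; the gripper's body (76 mm by 85 mm) begins 54 mm behind the grasp point. The pads swing forward as they close: fully open they stand 13 mm farther back than shut.
Start: joints at [1.176, 0.377, 0.081, 1.274, 0, 1.46], TCP at [0.162, 0.552, 0.245] pointing down, gripper open.
Joint ranges: [-2.72, 2.72], [-0.84, 1.66], [-1.02, 1.22], [-1.77, 2.12], [-1.37, 1.28], [-3.14, 3.14]. Speed limits (rad/s): [2.57, 2.57, 3.14, 3.14, 3.14, 3.14].

INTERFACE

Orientations are given as a unit quaternion [w, x, y, z].
In Python, from cell import bot gives the robot as it stands. Calls block until the motion is done:
- bot.goto(position, orientation): joint-space move of the TCP to a pose.
- bot.move_l(position, ori=None, feed=0.15, guard=None): straight line of the TCP; ori=None keeps the orientation; feed is the mean speed in m/s. With guard (N) it stops when the force on the tool has changed by that much, and returns True; else False.
- bot.goto_joints(angles): joint-space move.
- bot.ungrasp() and bot.clamp(grip_force=None): open the fingers fully, or close them until they stop; grip_force is the grip in N (None keeps the last).
- bot.hold(seconds).
- bot.solve_ik(position, orientation): joint angles nearest the present ones, or None.
- bot.sense(): the state.
- bot.grab_frame(name): name is "scene" or "top" or "wrist"; returns the picture (420x560x3 uint8, red, green, blue); there is no depth.
- bot.calibration(name): a dict with "intrinsics" (3x3 intrinsics, pixels), "D" ([k1, k2, p1, p2, k3] as OpenCV has them; the pictures are not rectified), "R" (3x3) and "t" (3): a world point X has camera coordinates R X + t. Camera axes: x right, y down, z forward; pixel columns grow to the right and rows downward; lengths in m; the calibration is good to about 2 mm. A picture is of the moment at which its call begins: read the wrist's pose just before it. calibration takes no time and is no camera call; for the wrist camera it gives the pose at the moment of the call.
A pose or a line that the arm cannot do raises bot.Unreachable and nothing moves.
- bot.sign_off(): hands the job in; it is judged then, once.
The state is a dict: "time_s": time; "q": joint angles; "dq": joint speeds; "effort": joint torques, N m; "eef_pos": TCP position; "eef_rot": TCP orientation; "ft_force": force on the tool from outside, world axes, zero at the start; "moment": the same for the moment, N m; "grip_width": finger opening in m; "finger_force": force on a finger pad.
Only numpy, scipy, OpenCV 4.12 (cv2) and the standard library are available. Lean on these libraries where they do the work, as an engineer would, in place of code of your own. Each camera call takes 0.05 s, during which the arm holds its last target. There are 200 camera calls.

## Working session

There is one attempt and no reset: what is moved stays moved. The work goes in short steps, each a Python script; the robot and the scene stay as the last script left them, time stands still between calls to the robot, and variables do not carry over. Pictures are saved under pics/ and viewed, at most 10 in all, crops included, and the job is handed in when it is done.

```bash
mkdir -p pics; python3 - <<'E'
from cell import bot
import cv2, numpy as np
for n in("scene","top"):
    im=bot.grab_frame(n); cv2.imwrite(f"pics/{n}0.png",im[:,:,::-1])
    c=bot.calibration(n); print(n,(-c["R"].T@c["t"]).round(3),c["R"].round(2).tolist())
    h=cv2.cvtColor(im,cv2.COLOR_RGB2HSV)
    m=(((h[...,0]<8)|(h[...,0]>172))&(h[...,1]>150)&(h[...,2]>80)).astype(np.uint8)
    k,l,s,ce=cv2.connectedComponentsWithStats(m)
    for i in range(1,k):
        if s[i,4]>8: print(s[i],ce[i].round(1))
s=bot.sense();print(s["time_s"],s["eef_pos"],s["eef_rot"])
E
```

```text
scene [-0.148 -0.624  0.665] [[0.63, -0.78, -0.02], [-0.39, -0.29, -0.88], [0.68, 0.56, -0.48]]
[ 72 102  11   8  66] [ 77.2 106.1]
[364 125   9  55 333] [367.8 156.1]
[ 77 138  12   9  93] [ 82.  142.1]
[ 427  162   76   37 2015] [464.3 179.9]
[ 83 169   9   3  18] [ 87.4 170.4]
[198 175   8   8  50] [201.3 178.6]
[313 231  11  11  91] [318.1 235.7]
[441 295  12  16  20] [445.  301.4]
[446 303   9   8  18] [449.5 307.6]
[171 307  25  17 223] [183.2 315.2]
[456 311  19  13  45] [466.1 316.6]
[480 313   8   4  10] [483.2 315. ]
[502 314  17  22  65] [509.9 324.3]
[482 325  17  12  46] [490.5 331. ]
top [ 0.454 -0.     1.05 ] [[0.13, -0.99, 0.0], [-0.97, -0.13, -0.2], [0.2, 0.02, -0.98]]
[ 416  125   68   63 2988] [450.7 155.8]
[420 169  24  21  70] [430.6 181. ]
[  0 231   5   4  11] [  1.8 232.7]
[182 236   8   8  52] [185.7 239.3]
[  0 238   6   6  22] [  1.6 240.3]
[453 253   5   7  21] [454.9 255.8]
[349 277   9   8  53] [352.8 280.1]
[250 359  24   7 154] [261.  362.2]
0.1 [0.16133001 0.55132124 0.24445552] [-2.43988957e-04  1.41910502e-01  9.89879064e-01 -8.87852958e-04]
```

View pics/scene0.png

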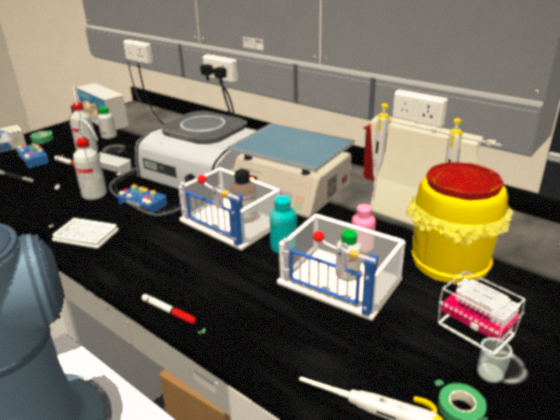

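View pics/top0.png

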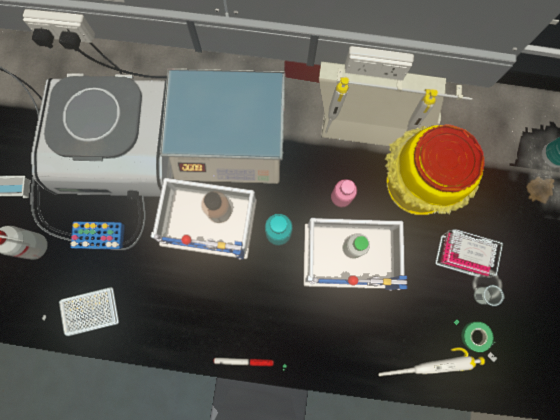

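The pen to open is the right one: its ball is at top (353,280) and scene (318,236), with the green cap at top (361,243). The left pen holds the black cap. Its ball is at top (186,239).

```bash
cat > h.py <<'E'
import cv2, numpy as np
from cell import bot
def ray(c,uv):
    p=cv2.undistortPoints(np.array(uv,float).reshape(-1,1,2),c["intrinsics"],np.array(c["D"]))[:,0]
    d=np.c_[p,np.ones(len(p))]@c["R"]; return -c["R"].T@c["t"],d
def plane(c,uv,z):
    o,d=ray(c,uv); return o+d*((z-o[2])/d[:,2:])
def tri(*cu):
    A=0;b=0;L=[]
    for c,uv in cu:
        o,d=ray(c,uv);d=d[0]/np.linalg.norm(d[0]);P=np.eye(3)-np.outer(d,d);A=A+P;b=b+P@o;L.append((P,o))
    x=np.linalg.solve(A,b); return x,[np.linalg.norm(P@(x-o)) for P,o in L]
E
python3 - <<'E'
from h import *
ct,cs=bot.calibration("top"),bot.calibration("scene")
print("green",tri((ct,[352.8,280.1]),(cs,[318.1,235.7])))
print("black",tri((ct,[185.7,239.3]),(cs,[201.3,178.6])))
im=cv2.imread("pics/top0.png");h=cv2.cvtColor(im,cv2.COLOR_BGR2HSV)
m=((h[...,0]>100)&(h[...,0]<128)&(h[...,1]>110)&(h[...,2]>50)).astype(np.uint8)
m[:268]=0;m[300:]=0;m[:,:295]=0;m[:,420:]=0
v,u=np.nonzero(m);P=plane(ct,np.c_[u,v],0.095)[:,:2]
print(len(u),P.min(0),P.max(0),cv2.fitLine(P.astype(np.float32),cv2.DIST_HUBER,0,.01,.01).ravel())
cr=cv2.resize(im[205:305,290:425],None,fx=5.5,fy=5.5,interpolation=cv2.INTER_CUBIC);cv2.imwrite("pics/topc.png",cr)
print(plane(ct,[[361,243]],.104))
E
```

```text
green (array([ 0.51530999, -0.15865062,  0.14612783]), [np.float64(0.001860804371598124), np.float64(0.001860804371597967)])
black (array([0.55254427, 0.19936   , 0.14551612]), [np.float64(0.002024001505596531), np.float64(0.002024001505596394)])
106 [ 0.50833903 -0.28701121] [ 0.54435157 -0.09553987] [ 0.07059023 -0.9975054   0.52029216 -0.23248404]
[[ 0.60257861 -0.17740791  0.104     ]]
```

View pics/topc.png

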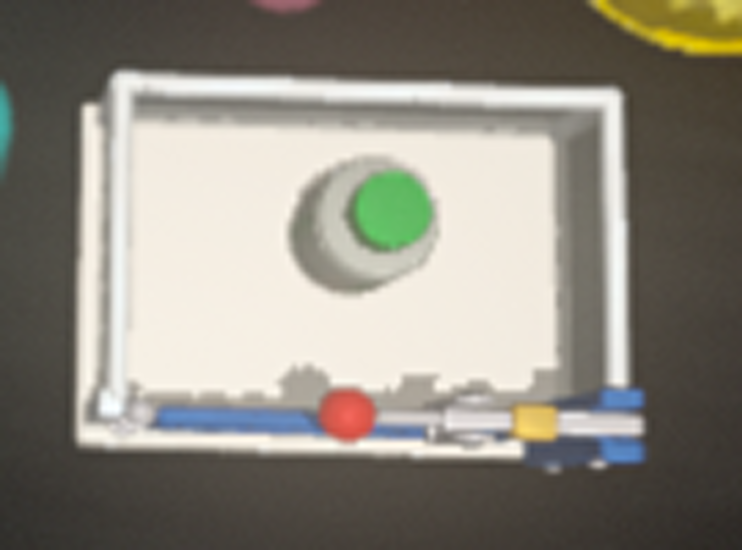

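```bash
cat >> h.py <<'E'
from scipy.spatial.transform import Rotation as R
def quat(n):   # tool down, closing line along n (xy)
    y=np.array([n[0],n[1],0])/np.hypot(*n[:2]);z=np.array([0,0,-1.]);x=np.cross(y,z)
    q=R.from_matrix(np.c_[x,y,z]).as_quat(); return q[[3,0,1,2]]
E
python3 - <<'E'
from h import *
ct=bot.calibration("top")
px=lambda a,b:[290+a/5.5,205+b/5.5]
rim=plane(ct,[px(120,78),px(620,97)],.102);d=rim[1]-rim[0];print("rim",rim,np.linalg.norm(d),d/np.linalg.norm(d))
hp=plane(ct,[px(130,410)],.102)[0];print("hinge",hp)
fp=plane(ct,[px(165,415),px(425,433)],.095);d2=fp[1]-fp[0];print("rail",fp,d2/np.linalg.norm(d2))
bar=plane(ct,[px(638,425)],.125)[0];print("bar",bar)
B=np.array([.5153,-.1587,.145]);d=d[:2]/np.linalg.norm(d[:2])
H=B[:2]-.075*d;print("H",H,"catch",H+.183*d)
for s in(1,-1):
  for th in(0,.4,.8,1.2,1.4):
    r=np.array([[np.cos(th),np.sin(th)],[-np.sin(th),np.cos(th)]]);e=r@d;n=s*np.array([-e[1],e[0]])
    q=bot.solve_ik(np.r_[H+.073*e,.124],quat(n));print(s,th,(H+.073*e).round(3),None if q is None else np.round(q,2))
E
```

```text
rim [[ 0.64144617 -0.06356286  0.102     ]
 [ 0.66105963 -0.26652915  0.102     ]] 0.203911752916989 [ 0.09618603 -0.99536337  0.        ]
hinge [ 0.50950321 -0.08316756  0.102     ]
rail [[ 0.50980455 -0.0978249   0.095     ]
 [ 0.51641666 -0.20144585  0.095     ]] [ 6.36810399e-02 -9.97970303e-01 -1.06925257e-15]
bar [ 0.52828848 -0.27706108  0.125     ]
H [ 0.50808605 -0.08404775] catch [ 0.52568809 -0.26619924]
1 0 [ 0.515 -0.157] [-0.41  0.37 -0.25  0.95  0.    1.06]
1 0.4 [ 0.486 -0.154] [-0.43  0.32 -0.33  0.92  0.    1.44]
1 0.8 [ 0.461 -0.14 ] [-0.43  0.27 -0.4   0.9   0.    1.85]
1 1.2 [ 0.443 -0.117] [-0.4   0.22 -0.46  0.89  0.    2.28]
1 1.4 [ 0.438 -0.103] [-0.37  0.21 -0.48  0.88  0.    2.5 ]
-1 0 [ 0.515 -0.157] [-0.41  0.37 -0.25  0.95  0.   -2.08]
-1 0.4 [ 0.486 -0.154] [-0.43  0.32 -0.33  0.92  0.   -1.7 ]
-1 0.8 [ 0.461 -0.14 ] [-0.43  0.27 -0.4   0.9   0.   -1.29]
-1 1.2 [ 0.443 -0.117] [-0.4   0.22 -0.46  0.89  0.   -0.86]
-1 1.4 [ 0.438 -0.103] [-0.37  0.21 -0.48  0.88  0.   -0.64]
```

Measurements agree: ball z is 0.146, and the predicted hinge is within 2 mm of the seen post. I'll move to a hover and refine with the wrist camera.

```bash
python3 - <<'E'
from h import *
d=np.array([.096,-.9954]);n=np.array([.9954,.096])
bot.goto([.5153,-.1587,.245],quat(n))
c=bot.calibration("wrist");im=bot.grab_frame("wrist");cv2.imwrite("pics/w0.png",im[:,:,::-1])
h=cv2.cvtColor(im,cv2.COLOR_RGB2HSV)
m=(((h[...,0]<8)|(h[...,0]>172))&(h[...,1]>150)&(h[...,2]>80)).astype(np.uint8)
k,l,s,ce=cv2.connectedComponentsWithStats(m)
ct,cs=bot.calibration("top"),bot.calibration("scene")
for i in range(1,k):
    if s[i,4]>30: print(s[i],ce[i],plane(c,[ce[i]],.145),tri((ct,[352.8,280.1]),(cs,[318.1,235.7]),(c,ce[i])))
s=bot.sense();print(s["time_s"],s["eef_pos"],s["ft_force"],(-c["R"].T@c["t"]).round(3))
E
```

```text
[ 98   0  16  43 535] [105.80560748  20.45046729] [[ 0.38353866 -0.03174864  0.145     ]] (array([ 0.47810082, -0.12923187,  0.21508118]), [np.float64(0.038121429252665026), np.float64(0.0672775180749806), np.float64(0.08667077269964876)])
[268 205  29  28 630] [282.25238095 218.42380952] [[ 0.51545665 -0.15830312  0.145     ]] (array([ 0.51542868, -0.15841743,  0.14589484]), [np.float64(0.002011663328207764), np.float64(0.0017270098076160997), np.float64(0.00035920986831021305)])
2.95 [ 0.51549925 -0.15796645  0.24500474] [-0.03665984 -0.14505047  0.19758666] [ 0.508 -0.092  0.374]
```

View pics/w0.png

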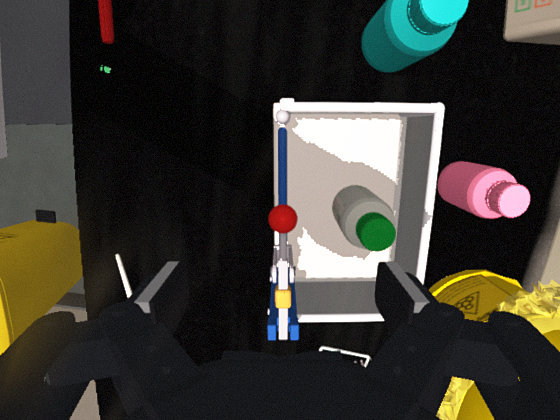

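The ball is at (282,218). The gate runs straight along the image column from the hinge post (283,117), so position and direction are confirmed. Next: pinch and press.

```bash
python3 - <<'E'
from h import *
d=np.array([.096,-.9954]);q=quat([.9954,.096]);B=np.array([.5154,-.1584])
print(bot.move_l([*B,.140],q,feed=.1,guard=8))
bot.clamp(20)
s=bot.sense();print(s["eef_pos"],s["ft_force"],s["grip_width"],s["finger_force"])
bot.move_l([*(B-.002*d),.1225],q,feed=.04)
s=bot.sense();print(s["time_s"],s["eef_pos"],s["ft_force"],s["grip_width"],s["finger_force"])
im=bot.grab_frame("wrist");cv2.imwrite("pics/w1.png",im[:,:,::-1])
E
```

```text
False
[ 0.51566572 -0.15838784  0.14018304] [0.72955072 0.57859617 0.20905864] 0.02004800419294 19.510097801685333
5.35 [ 0.51495797 -0.15669537  0.12232174] [-0.42009326 -0.49879295  1.34459199] 0.02086315754339281 19.727253019809723
```

View pics/w1.png

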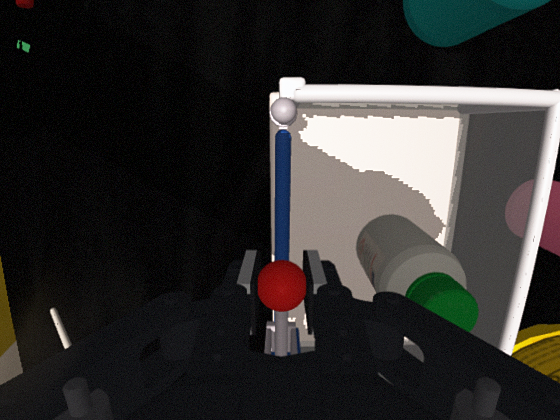

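The ball sits between the pads at (282,286), and the 1.3 N reaction fits a pressed lever. Swinging the gate now.

```bash
python3 - <<'E'
from h import *
d=np.array([.096,-.9954]);B=np.array([.5154,-.1584]);H=B-.075*d
for th in np.arange(1,10)*.15:
    r=np.array([[np.cos(th),np.sin(th)],[-np.sin(th),np.cos(th)]]);e=r@d
    hit=bot.move_l([*(H+.073*e),.1225],quat([-e[1],e[0]]),feed=.035,guard=12)
    s=bot.sense();print(round(th,2),hit,round(s["time_s"],2),s["eef_pos"].round(3),np.round(s["ft_force"],1),round(s["grip_width"],4))
    if hit: break
im=bot.grab_frame("top");cv2.imwrite("pics/t2.png",im[180:330,260:440,::-1].repeat(4,0).repeat(4,1))
E
```

```text
0.15 False 5.87 [ 0.504 -0.157  0.123] [-1.  -1.   1.4] 0.0206
0.3 False 6.33 [ 0.494 -0.155  0.123] [-0.6 -1.7  1.2] 0.0202
0.45 False 6.8 [ 0.483 -0.152  0.123] [-1.7 -1.2  1.3] 0.0206
0.6 False 7.27 [ 0.473 -0.148  0.123] [-2.  -0.9  1.8] 0.0204
0.75 False 7.73 [ 0.464 -0.142  0.122] [-3.2 -0.9  1.8] 0.0203
0.9 False 8.2 [ 0.456 -0.134  0.122] [-3.2 -1.5  1.3] 0.0202
1.05 False 8.67 [ 0.449 -0.126  0.122] [-3.8 -0.9  2.1] 0.0207
1.2 False 9.13 [ 0.443 -0.117  0.122] [-3.7 -0.3  1.9] 0.0203
1.35 False 9.6 [ 0.439 -0.107  0.122] [-3.2 -0.4  1.9] 0.0204
```

View pics/t2.png

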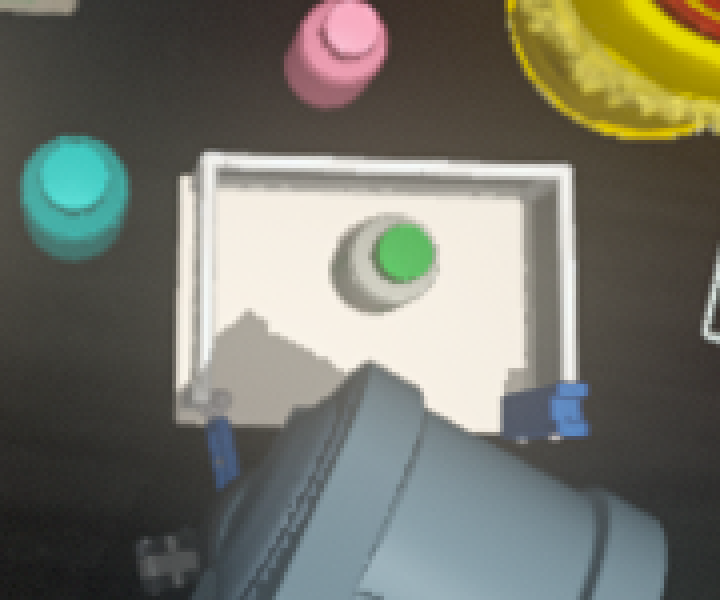

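The gate is open: the blue rail at (222,450) points towards the robot, the catch at (550,410) is empty and the bottle is upright. I'll raise the lever back to rest, let go and retract.

```bash
python3 - <<'E'
from h import *
p=bot.sense()["eef_pos"];d=np.array([.096,-.9954]);th=1.35
e=np.array([[np.cos(th),np.sin(th)],[-np.sin(th),np.cos(th)]])@d
g=p[:2]+.002*e
bot.move_l([*g,.139],feed=.04); bot.ungrasp(); bot.hold(.3)
print(bot.move_l([*g,.26],feed=.1,guard=8)); 
bot.goto([.40,.15,.30],[0,1,0,0])
s=bot.sense();print(s["time_s"],s["eef_pos"],s["ft_force"],s["grip_width"])
im={}
for n in("top","scene"):
    im[n]=bot.grab_frame(n); h=cv2.cvtColor(im[n],cv2.COLOR_RGB2HSV)
    cv2.imwrite(f"pics/{n}3.png",im[n][:,:,::-1])
    m=(((h[...,0]<8)|(h[...,0]>172))&(h[...,1]>150)&(h[...,2]>80)).astype(np.uint8)
    k,l,st,ce=cv2.connectedComponentsWithStats(m)
    for i in range(1,k):
        if 30<st[i,4]<160: print(n,st[i],ce[i].round(1))
H=np.array([.5154,-.1584])-.075*d
print("expect",H+.075*e)
E
```

```text
False
16.95 [0.40002483 0.14996037 0.29998484] [ 0.04546229  0.61933714 -0.67274391] 0.08541277686336375
top [420 169  24  21  71] [430.3 180.8]
top [182 236   8   8  52] [185.7 239.3]
top [320 310  10  10  80] [324.5 315. ]
top [250 359  24   7 154] [261.  362.2]
scene [ 72 102  11   8  66] [ 77.2 106.1]
scene [ 77 138  12   9  93] [ 82.  142.1]
scene [198 175   8   9  51] [201.3 178.7]
scene [264 239  13  13 116] [269.9 245.1]
scene [445 303  21  16  41] [454.9 311. ]
scene [502 314  17  16  47] [511.  322.3]
scene [482 326  17  11  31] [490.6 332. ]
expect [ 0.43693422 -0.10712015]
```

View pics/scene3.png

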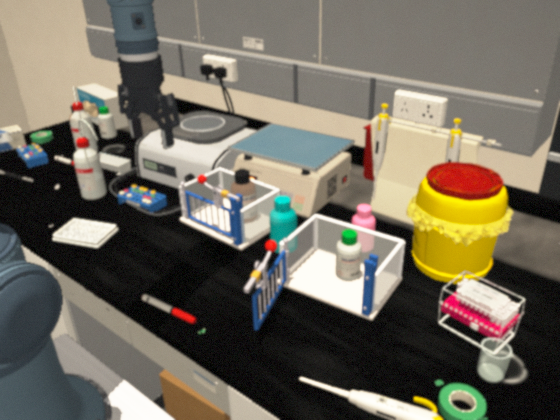

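View pics/top3.png

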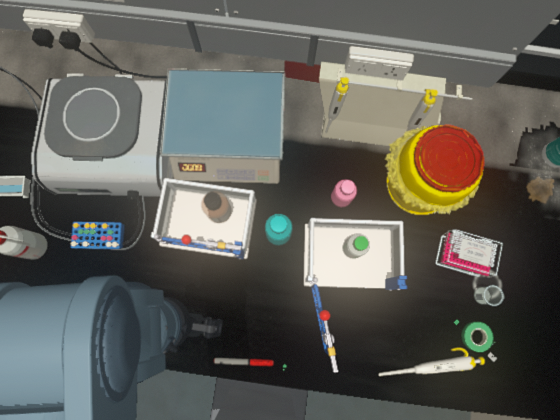

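The gate stands wide open, with its ball at top (324.5,315) and scene (270,245). The black gate's ball hasn't moved (186,239), and both bottles are upright. I'll check the ball height, then hand in.

```bash
python3 - <<'E'
from h import *
x,r=tri((bot.calibration("top"),[324.5,315]),(bot.calibration("scene"),[269.9,245.1]));print(x,r)
if x[2]>.141: print(bot.sign_off())
E
```

```text
[ 0.43669344 -0.10783325  0.14649543] [np.float64(0.002662755924231393), np.float64(0.0026627559242314983)]
the job is handed in; nothing more can be done
None
```

I've handed the job in: the green-capped bottle's gate was swung about 1.35 rad open with the latch lever back at rest, the other gate is still shut, both bottles are upright, and it took about 17 s of the 35 s allowed.

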